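File a cassette into a tight hanging row

ROBOT

A 6-joint arm with a two-finger parallel gripper is mounted at the origin on the work surface. World frame = base frame: x ahead of the robot, y to its left, z up, the work surface at z = 0. Lengths are in m, angles in degrees, forces in N, time in s.
With the tool pointing down it reaches from about 0.3 to 0.75 m from the base axis. Payload 8.5 kg.
Tool frame: the origin (TCP) lies at the very end of the fingers, on their centre line; the grasp point (between the pads) lies env.pinch_z behind it (env.pinch_z is the distance from the TCP to the grasp point, in m); z points along the fingers, y is the line along which they close (so a half turn about z gives the same grasp; the last joint's range is limited). The gripper opens to 85 mm and grips with 20 to 120 N. Pads are 22 mm wide; open, the fingers measure 114 mm over their backs; the gripper's body (76 mm by 85 mm) begins 54 mm behind the grasp point. The pads swing forward as they close: fully open they stand 13 mm farther back than shut.
Start: joints at [55.617, 21.807, 74.336, -0, 83.858, -12.336], TCP at [0.206, 0.51, 0.231] pointing down, gripper open.
Joint ranges: [-178.18, 178.18], [-50.72, 133.34], [12.68, 142.11], [-81.47, 261.47], [9.98, 163.14], [-165.26, 165.26]. Speed limits (degrees/s): [136.94, 136.94, 180, 180, 180, 180].

INTERFACE

Orientations are given as a 3x3 rotation matrix whose columns are the frame's x, y, z axes.
In Python, from rig import telemetry, get_image, env gives the robot as it stands. The module is installed in compiled form; this text tells all that it offers.
- The arm moves only by the tool apply_moves, never from a script. Its argument "series" is a list of rows, each a list of 7 numbers: the shift along the tool's x, y, z in mm, then the turn, a rotation vector about the tool's x, y, z in degrees, then the opening, from 0 (shut) to 1 (fully open). A call has 1 to 12 rows; each row shifts and turns the commanded pose from where the row before left it, along the tool's axes as they then stand; what a row does not reach is not made up. A row lasts 1/8 s, in which the tool goes at most 62.5 mm and 10.7 degrees, less where a joint would pass 70% of its speed; a pose out of reach is approached as far as the arm can. A call with a gripper value outside its range is refused whole. The fingers move at their own pace and stop on an object; "grip_force" is the grip in N (left out, the last holds). Time passes only in rows, so rows that do not move let the fingers close. It gives the time, the measured TCP pose, the force, the opening and the grip force at its end, in the units of the state.
- telemetry.observe(): the state, without advancing time (a new reading comes with each control period).
- get_image(name): name is "side" or "top"; returns a dict with "frame" (480x640x3 uint8, red, green, blue), "z_map" (480x640 float32, m along the optical axis (not along the pixel's ray), 0 where there is no reading), "vertical_fov" (degrees; the focal length in pixels is half the picture's height over the tangent of half this angle, whatever the lens; pixels are square), "cx", "cy" (the principal point, pixels), "eye" and "attitude" of the camera in the world. Camera axes: x right, y up, looking along -z (the intrinsics and any distortion apply to the point x, -y, -z); pixel columns grow to the right and rows downward; lengths in m; the calibration is good to about 2 mm. A picture is of the moment at which its call begins.
- env.close_job(): hands the job in; it is judged then, once.
The state is a dict: "time_s": time; "q": joint angles; "qvel": joint speeds; "joint_efforts": joint torques, N m; "position": TCP position; "tool_rot": TCP orientation; "ft_force": force on the tool from outside, world axes, zero at the start; "wrist_torque": the same for the moment, N m; "grip_width": finger opening in m; "gripper_force": force on a finger pad.
Only numpy, scipy, OpenCV 4.12 (cv2) and the standard library are available. Lean on these libraries where they do the work, as an engineer would, in place of code of your own. Each camera call takes 0.05 s, during which the arm holds its last target. There are 200 camera calls.

TASK

File the loose cassette into the hanging rack, directly next to the index cassette (the one with the long, tall fin) on its side towards the sliding follower. There is no gap there: push the neighbouring cassettes and the follower aside along the rails, then lower the loose cassette in, without dropping it, so that it hangs squarely on both rails, and push the follower back up so that the whole row is packed tight. Do not lift the other cassettes out, and leave the other things on the bench alone.

Things in the scene. Friction and masses are not known exactly. Their poses are not given: they have to be found in the camera images.
- rack: Pale wooden open rack fixed to the bench, 160 (x) by 351 (y) by 90 mm; place and yaw vary. Origin on the bench, z up, y along the row. Top edges of its side boards (z 90 mm, inner faces at x = -64 and +64, 16 mm thick) are the waxed rails. Five cassettes hang from +y to -y, 44.5 mm apart, the follower at the -y end. A hung cassette's origin is at z = 16 mm in this frame.
- rack_stop (a point): Point on the row-side face of the rack's fixed stop board, in the middle, at rail height (rack y = +155 mm, z = 90 mm). The board is 106 mm high and 16 mm thick; the first cassette of the row hangs against it.
- rack_end (a point): Middle of the top of the rack's low end board behind the follower (rack y = -172 mm, z = 90 mm, 16 mm thick).
- follower (a joint): Dark wooden block on the rails, 30 mm thick along the row, with a brass post; 1.5 N friction, stays where left. Value (m): how far its row-side face lies from rack y = -68 mm, growing towards -y, away from the row; travel 0 to 0.06. Starts at 0.001 to 0.009, close behind the five cassettes; reads about 0.042 with six packed tight.
- follower_post (a point): Centre of the top of the follower's round brass post: 20 mm across, 40 mm tall, centred in the follower's thickness; the follower's top around it is at z = 98.5 mm, the post's top at 138.5 mm. Axes as the rack's.
- loose_cassette: The cassette to file, standing on the bench beside the rack: black box 116 (x) by 40 (y) by 74 mm; grey lid 156 by 44 by 8 mm (top at z = 82) whose ends overhang by 20 mm as ears that hang on the rails; mid-lid a pale wooden fin 40 long (x), 8 thick (y), 36 high (top at z = 118). About 0.25 kg. Origin: centre of the underside, z up. Either way round will do.
- index_cassette: Box and lid as the loose cassette, but its wooden fin is 110 mm long (x), 8 thick and 48 high (top at z = 130). Hangs in any of the four places nearest the stop board. Origin: centre of the underside, z up, axes as the rack's (-y towards the follower).
- cassette_a: A plain cassette, same shape and size as the loose cassette, one of the four plain ones hanging in the row; origin at the centre of its underside, z up, y across its thickness (along the row). Pushed at the root of its fin it slides easily along the rails; pushed at the top it may tip. Order in the row varies, except that cassette_d always hangs next to the follower.
- cassette_b: A plain cassette, same shape and size as the loose cassette, one of the four plain ones hanging in the row; origin at the centre of its underside, z up, y across its thickness (along the row). Pushed at the root of its fin it slides easily along the rails; pushed at the top it may tip. Order in the row varies, except that cassette_d always hangs next to the follower.
- cassette_c: A plain cassette, same shape and size as the loose cassette, one of the four plain ones hanging in the row; origin at the centre of its underside, z up, y across its thickness (along the row). Pushed at the root of its fin it slides easily along the rails; pushed at the top it may tip. Order in the row varies, except that cassette_d always hangs next to the follower.
- cassette_d: A plain cassette, same shape and size as the loose cassette, one of the four plain ones hanging in the row; origin at the centre of its underside, z up, y across its thickness (along the row). Pushed at the root of its fin it slides easily along the rails; pushed at the top it may tip. Order in the row varies, except that cassette_d always hangs next to the follower.
- varnish: Bystander: small bottle 44 mm wide, 75 mm high; origin under its centre, z up.
- bead_jar: Bystander: jar 60 mm wide, 60 mm high; origin under its centre, z up.
- spool_a: Bystander: wooden spool 52 mm wide, 64 mm high, standing; origin under its centre, z up.
- spool_b: Bystander: wooden spool 52 mm wide, 64 mm high, standing; origin under its centre, z up.
- mug: Bystander: white mug 80 mm wide, 95 mm high; origin under its centre, z up.
- bodkin: Bystander: bodkin with a handle, 150 mm long, lying; origin under it, x along it.
- hammer: Bystander: small hammer 200 mm long, lying; origin under it, x along it.

How it is judged:
By the outcome, as a careful person would: the job done as asked, in the order asked, and still so for the second after the job is handed in, with the robot touching nothing.
It also fails if it takes over 59 s, if anything falls off the work surface, if the arm or the gripper's body presses on something with over 40 N, if the wrist force passes 120 N, or if a joint passes its speed limit or range.

## Working session

There is one attempt and no reset: what is moved stays moved. The work goes in short steps, Python scripts to look and compute and a tool call to move; the robot and the scene stay as the last step left them, time stands still between calls to the robot, and variables do not carry over. Pictures are saved under pics/ and viewed, at most 10 in all, crops included, and the job is handed in when it is done.

Besides the shell and the picture viewer there is one more tool, called by a JSON object that holds its "op" and its "data". apply_moves: Moves the arm, as the interface text tells. Its arguments: {"type":"object","properties":{"series":{"type":"array"},"grip_force":{"type":"number"}},"required":["series"]}

```bash
mkdir -p pics; ls; python3 - <<'E'
from rig import telemetry,get_image,env
import cv2
s=telemetry.observe();print(s,env.pinch_z,dir(env))
for n in("top","side"):
    d=get_image(n);cv2.imwrite(f"pics/{n}0.png",d["frame"][...,::-1]);print({k:v for k,v in d.items() if k not in("frame","z_map")}, (d["z_map"]>0).mean())
E
```

```text
pics
{'time_s': 0.0, 'q': array([ 5.56179250e+01,  2.18395508e+01,  7.43864638e+01,  2.81273542e-04,
        8.38595253e+01, -1.23347150e+01]), 'qvel': array([ 0.05632614, -0.03465382, -0.06560208, -0.00097277,  0.07286595,
        0.01851681]), 'joint_efforts': array([ 1.04470153e-03, -4.48460770e+01, -2.31279176e+01, -7.44335443e-05,
        4.84491597e-03, -4.23005042e-05]), 'position': array([0.2062658 , 0.50951992, 0.23071522]), 'tool_rot': array([[-9.26873557e-01,  3.75372737e-01, -8.47111563e-04],
       [ 3.75373554e-01,  9.26872798e-01, -1.22936254e-03],
       [ 3.23695482e-04, -1.45744691e-03, -9.99998886e-01]]), 'ft_force': array([0.39272356, 0.3235796 , 0.91453751]), 'wrist_torque': array([ 0.00836874, -0.00085476, -0.0142527 ]), 'gripper_force': 0.0, 'grip_width': 0.08550247721021813} 0.0187 ['MotionError', '__class__', '__delattr__', '__dict__', '__dir__', '__doc__', '__eq__', '__format__', '__ge__', '__getattribute__', '__getstate__', '__gt__', '__hash__', '__init__', '__init_subclass__', '__le__', '__lt__', '__module__', '__ne__', '__new__', '__reduce__', '__reduce_ex__', '__repr__', '__setattr__', '__sizeof__', '__str__', '__subclasshook__', '__weakref__', 'close_job', 'pinch_z']
{'vertical_fov': 45.871907292984254, 'cx': 324.21615250896224, 'cy': 235.76074986011238, 'eye': array([ 0.27966581, -0.05878273,  1.58728431]), 'attitude': array([[ 0.05931201,  0.9768824 , -0.20538467],
       [-0.9982308 ,  0.05718379, -0.01628767],
       [-0.00416646,  0.20598736,  0.97854578]])} 0.9957975260416667
{'vertical_fov': 56.54818111491037, 'cx': 303.6833546885681, 'cy': 248.50287411515762, 'eye': array([ 0.60827039, -0.72463681,  0.79401869]), 'attitude': array([[ 0.99591604, -0.07222497,  0.05417382],
       [ 0.08949235,  0.71041787, -0.69806702],
       [ 0.01193182,  0.70006428,  0.71398014]])} 0.995830078125
```

View pics/top0.png

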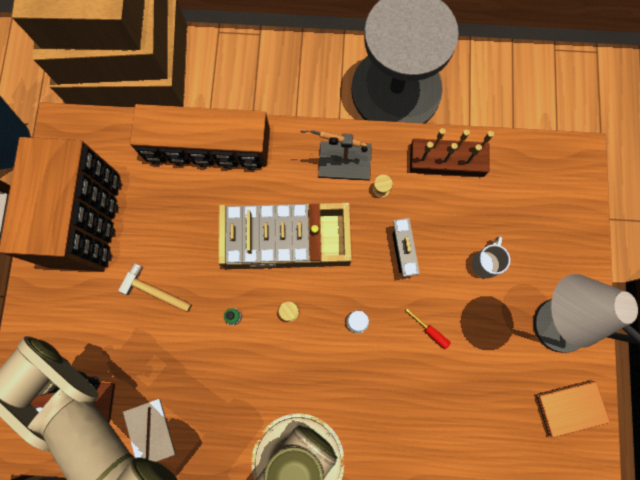

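View pics/side0.png

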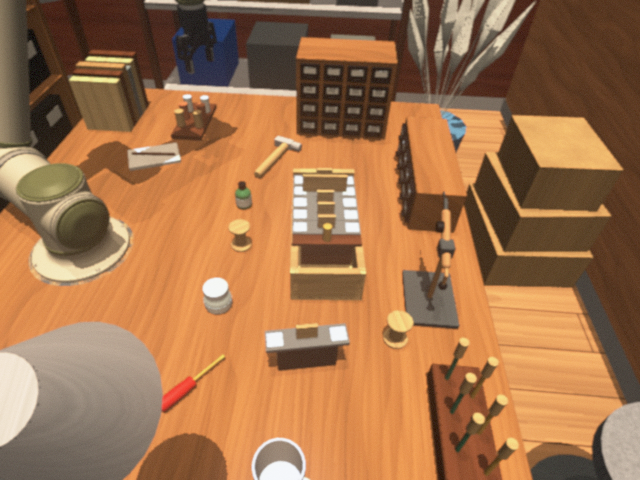

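The top view shows the rack at cols 219–351, rows 203–269. The stop board is on the left (col 222) and the fins sit at cols 233, 249 (long one, so index), 266, 282 and 298. The follower post is at (315,229). The loose cassette stands at about (406,247), turned slightly. The side view agrees: spool_a is at (398,328), right of the loose cassette, and the jar is at (217,295).

```bash
cat > h.py <<'E'
import numpy as np, cv2
from rig import telemetry,get_image,env
def K(d): return 240/np.tan(np.radians(d["vertical_fov"])/2)
def plane(d,uv,z):
    uv=np.atleast_2d(np.array(uv,float));f=K(d)
    r=np.c_[(uv[:,0]-d["cx"])/f,-(uv[:,1]-d["cy"])/f,-np.ones(len(uv))]@d["attitude"].T
    return d["eye"]+r*((z-d["eye"][2])/r[:,2])[:,None]
def cloud(d):
    v,u=np.mgrid[:480,:640];f=K(d);z=d["z_map"]
    P=np.stack([(u-d["cx"])/f*z,-(v-d["cy"])/f*z,-z],-1)
    return P@d["attitude"].T+d["eye"]
E
python3 - <<'E'
from h import *
for n in("top","side"):
    d=get_image(n);P=cloud(d);F=d["frame"].astype(int)
    ok=d["z_map"]>0
    # table flatness by radius
    hsv=cv2.cvtColor(d["frame"],cv2.COLOR_RGB2HSV)
    tb=ok&(abs(P[...,2])<.03)
    v,u=np.mgrid[:480,:640];r=np.hypot(u-d["cx"],v-d["cy"])
    for a in range(0,400,60):
        m=tb&(r>=a)&(r<a+60)
        if m.sum()>50:print(n,a,m.sum(),np.median(P[m][:,2]).round(4),P[m][:,2].std().round(4))
    x0,x1,y0,y1=(380,440,210,285) if n=="top" else (255,360,315,375)
    cv2.imwrite(f"pics/{n}_z.png",cv2.resize(np.hstack([d["frame"][195:285,210:430]]) if n=="top" else d["frame"][160:375,240:420],None,fx=3.6 if n=="top" else 2.7,fy=3.6 if n=="top" else 2.7,interpolation=2)[...,::-1])
    for h0,h1 in((.085,.095),(.095,.104),(.108,.122),(.125,.15),(.072,.09)):
        m=(ok&(P[...,2]>h0)&(P[...,2]<h1)&(P[...,0]>.2)&(P[...,0]<.6)&(P[...,1]>-.5)&(P[...,1]<.3)).astype(np.uint8)
        c,l,st,ce=cv2.connectedComponentsWithStats(m)
        for i in range(1,c):
            if st[i,4]>12: 
                q=P[l==i]; print(n,h0,ce[i].round(1),st[i,2:5],q.mean(0).round(4))
E
```

```text
top 0 7152 0.0003 0.0057
top 60 27363 -0.0 0.0054
top 120 37917 -0.0001 0.0052
top 180 46759 -0.0001 0.0055
top 240 35327 0.0002 0.0066
top 300 9764 0.0002 0.0091
top 360 2490 0.0003 0.0051
top 0.085 [329.2 254.6] [ 84  28 355] [ 0.5433 -0.0504  0.0903]
top 0.085 [280.9 242.5] [ 6  7 14] [0.5678 0.081  0.0941]
top 0.085 [291.9 245.5] [ 4  7 14] [0.5617 0.0512 0.0923]
top 0.085 [489.2 246.8] [16  8 25] [ 0.5892 -0.4774  0.0913]
top 0.085 [275.4 249.6] [ 6  6 14] [0.5478 0.0943 0.0933]
top 0.085 [250.  261.2] [32 10 65] [0.5127 0.1599 0.091 ]
top 0.085 [485.8 269.2] [ 8  7 20] [ 0.5283 -0.4684  0.0904]
top 0.095 [264.8 246.6] [  90   36 1919] [0.5534 0.1226 0.0989]
top 0.095 [315.1 246.5] [ 12  29 242] [ 0.5614 -0.0115  0.0988]
top 0.108 [250.8 244.4] [ 3 17 18] [0.5539 0.1581 0.1153]
top 0.108 [407.7 243.5] [ 6 15 45] [ 0.5806 -0.2557  0.116 ]
top 0.125 [232.  231.3] [ 4 14 42] [0.5825 0.2077 0.1338]
top 0.125 [248.5 238.4] [ 4 27 99] [0.5646 0.1616 0.1422]
top 0.125 [266. 232.] [ 3 11 33] [0.5858 0.1185 0.134 ]
top 0.125 [282.7 232. ] [ 4 10 34] [0.5884 0.0747 0.1338]
top 0.125 [299.
[... 1630 characters left out ...]
5798 -0.2591  0.1156]
side 0.125 [323.1 169.8] [15  5 67] [0.5819 0.2056 0.1307]
side 0.125 [315.2 178.3] [ 28  10 235] [0.565  0.1589 0.1374]
side 0.125 [322.3 191.8] [12  5 54] [0.5852 0.1162 0.1311]
side 0.125 [322.1 203.9] [11  5 52] [0.5872 0.0724 0.1303]
side 0.125 [322.  216.4] [ 9  6 50] [0.5897 0.0285 0.1307]
side 0.125 [324.1 227.8] [ 3  9 24] [ 0.5967 -0.0139  0.1356]
side 0.072 [241.3 183. ] [ 8  5 31] [0.3688 0.2026 0.0744]
side 0.072 [302.5 268.9] [ 33  35 398] [ 0.5572 -0.0921  0.0851]
side 0.072 [312.4 248.7] [ 24   7 132] [ 0.5737 -0.0264  0.0811]
side 0.072 [287.6 340.6] [ 54  25 978] [ 0.5459 -0.2697  0.0815]
side 0.072 [277.  449.5] [ 48  30 229] [ 0.5521 -0.4667  0.0813]
```

View pics/top_z.png

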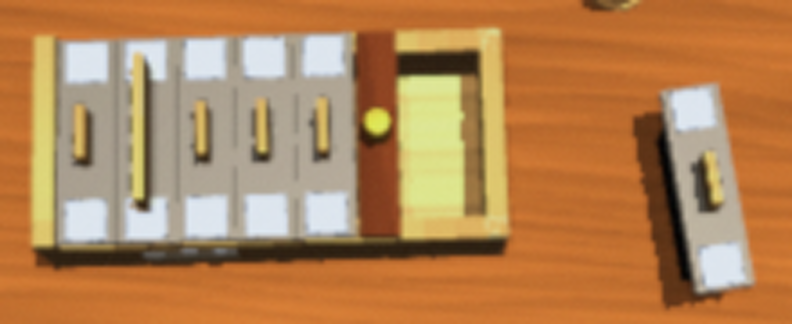

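View pics/side_z.png

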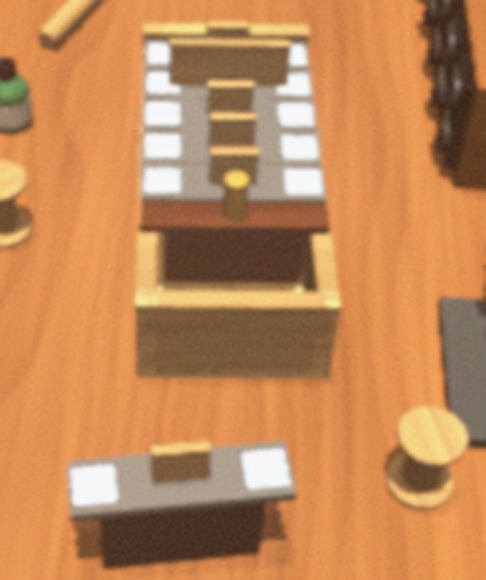

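The crops show the fin tops clearly as pale bars (crop x≈80, 139, 202, 262, 322, with the loose one at 711,180) and the post top at (376,122). The depth masks only cover part of the thin fins, so I'll measure by colour and cast rays.

```bash
cat > meas.py <<'E'
from h import *
def rects(d,mask,amin,z,box,S=4):
    x0,y0,x1,y1=box
    c,_=cv2.findContours(mask,cv2.RETR_EXTERNAL,cv2.CHAIN_APPROX_NONE)
    out=[]
    for k in c:
        if cv2.contourArea(k)<amin: continue
        (cx,cy),wh,a=cv2.minAreaRect(k)
        b=cv2.boxPoints(((cx,cy),wh,a))
        f=lambda p:(np.array(p)+.5)/S-.5+[x0,y0]
        out.append((f((cx,cy)),f(b),np.array(wh)/S))
    return sorted(out,key=lambda o:o[0][0])
def crop(d,box,S=4):
    x0,y0,x1,y1=box
    return cv2.cvtColor(cv2.resize(d["frame"][y0:y1,x0:x1],None,fx=S,fy=S,interpolation=cv2.INTER_CUBIC),cv2.COLOR_RGB2HSV)
def show(name,d,res,z):
    for c,b,wh in res:
        W=plane(d,b,z);e=W[[1,2,3,0]]-W;L=np.linalg.norm(e,axis=1);i=L.argmax()
        ax=e[i]*np.sign(e[i][0]);print(name,c.round(1),"W",W.mean(0)[:2].round(4),"L",(L[:2]*1e3).round(1),"long-axis deg",np.degrees(np.arctan2(ax[1],ax[0])).round(2))
E
python3 - <<'E'
from meas import *
d=get_image("top")
b=(215,200,360,275);h=crop(d,b)
for p in((232,231),(249,225),(266,232),(407,245),(240,250),(315,250),(315,229),(222,240),(300,240)):
    print(p,cv2.cvtColor(d["frame"],cv2.COLOR_RGB2HSV)[p[1],p[0]])
for b,z in(((224,205,306,268),.134),((390,210,425,285),.118)):
    h=crop(d,b);m=cv2.inRange(h,(10,75,120),(32,255,255))
    m=cv2.morphologyEx(m,cv2.MORPH_OPEN,np.ones((3,3)))
    show("fin",d,rects(d,m,60,z,b),z)
b=(385,205,430,290);h=crop(d,b);m=cv2.inRange(h,(0,0,90),(180,80,255));m=cv2.morphologyEx(m,cv2.MORPH_CLOSE,np.ones((25,25)))
show("lid",d,rects(d,m,2000,.082,b),.082)
b=(306,205,325,268);h=crop(d,b);m=cv2.inRange(h,(22,120,180),(35,255,255))
show("post",d,rects(d,m,100,.1385,b),.1385)
m=cv2.inRange(h,(0,120,40),(12,255,200));m=cv2.morphologyEx(m,cv2.MORPH_CLOSE,np.ones((41,41)))
show("foll",d,rects(d,m,1000,.0985,b),.0985)
s=get_image("side")
for b,z in(((295,165,350,225),.134),((285,315,330,350),.118)):
    h=crop(s,b)
    for lo in(120,170):
        m=cv2.inRange(h,(10,75,lo),(32,255,255));m=cv2.morphologyEx(m,cv2.MORPH_OPEN,np.ones((3,3)))
        show("side fin%d"%lo,s,rects(s,m,60,z,b),z)
b=(255,310,360,360);h=crop(s,b);m=cv2.inRange(h,(0,0,90),(180,80,255));m=cv2.morphologyEx(m,cv2.MORPH_CLOSE,np.ones((25,25)))
show("side lid",s,rects(s,m,2000,.082,b),.082)
E
```

```text
(232, 231) [ 21 137 207]
(249, 225) [ 25 101 189]
(266, 232) [ 22 134 198]
(407, 245) [ 22 135 193]
(240, 250) [ 20  35 168]
(315, 250) [  9 194 130]
(315, 229) [ 32 154 229]
(222, 240) [ 28 116 222]
(300, 240) [ 19  42 169]
fin [231.8 231. ] W [0.5833 0.2085] L [11.2 41. ] long-axis deg 5.37
fin [234. 263.] W [0.4989 0.1948] L [39.6  3.3] long-axis deg -86.64
fin [242.8 233.9] W [0.5781 0.179 ] L [101.5 156.9] long-axis deg 5.49
fin [247.6 230. ] W [0.5888 0.1671] L [ 10.6 109.6] long-axis deg 5.04
fin [265.1 229.9] W [0.5915 0.1212] L [40.4 11.2] long-axis deg 3.37
fin [269.1 262. ] W [0.5069 0.104 ] L [48.   3.3] long-axis deg -86.64
fin [282.1 229.3] W [0.5957 0.0768] L [11.7 41.3] long-axis deg 8.31
fin [299. 229.] W [0.599  0.0326] L [10.9 41.1] long-axis deg 5.81
fin [299.9 261.1] W [0.5139 0.0245] L [28.6  2.6] long-axis deg -86.64
fin [302.2 267. ] W [0.4989 0.0173] L [16.2  2. ] long-axis deg -86.64
fin [407. 247.] W [ 0.572  -0.2538] L [ 92.8 200.6] long-axis deg 1.32
fin [407.8 244.1] W [ 0.5784 -0.2557] L [10.3 41.4] long-axis deg 13.28
lid [405.7 247. ] W [ 0.5784 -0.25
[... 333 characters left out ...]
 fin120 [322.  194.5] W [0.5847 0.1106] L [139.3 225.7] long-axis deg -88.97
side fin170 [322.  170.9] W [0.5795 0.1964] L [139.3  53. ] long-axis deg 6.11
side fin170 [325.1 190.5] W [0.5916 0.1181] L [43.  12.4] long-axis deg 6.01
side fin170 [325.8 202.5] W [0.5955 0.0739] L [42.3 11.7] long-axis deg 5.96
side fin170 [326.4 215.2] W [0.5994 0.0296] L [42.7 12.7] long-axis deg 5.92
side fin170 [327.1 223.4] W [0.6025 0.0028] L [17.6  6.5] long-axis deg 5.89
side fin120 [307.  326.5] W [ 0.5806 -0.2596] L [82.9 51.6] long-axis deg 5.63
side fin170 [307.  321.7] W [ 0.5798 -0.2496] L [82.9 31.5] long-axis deg 5.63
side lid [306.4 337.6] W [ 0.5808 -0.2597] L [158.9  47.7] long-axis deg 11.96
```

```bash
cat > go.py <<'E'
import sys,numpy as np
from scipy.spatial.transform import Rotation as R
from rig import telemetry
x,y,z,yaw=map(float,sys.argv[1:5])   # yaw = world angle of tool y
s=telemetry.observe();T=np.array(s["tool_rot"])
c,n=np.cos(np.radians(yaw)),np.sin(np.radians(yaw))
G=np.array([[n,c,0],[-c,n,0],[0,0,-1.]])
v=(np.array([x,y,z])-s["position"])*1e3
print("shift in present tool axes",(T.T@v).round(1),"in goal axes",(G.T@v).round(1),"turn(tool)",np.degrees(R.from_matrix(T.T@G).as_rotvec()).round(2))
E
python3 go.py .5892 .1430 .20 5.1
```

```text
Traceback (most recent call last):
  File "go.py", line 9, in <module>
    print("shift in present tool axes",(T.T@v).round(1),"in goal axes",(G.T@v).round(1),"turn(tool)",np.degrees(R.from_matrix(T.T@G).as_rotvec()).round(2))
                                                                                                                ~~~~~~~~~~~~~^^^^^^^
  File "scipy/spatial/transform/_rotation.pyx", line 1143, in scipy.spatial.transform._rotation.Rotation.from_matrix
ValueError: Non-positive determinant (left-handed or null coordinate frame) in rotation matrix 0: [[-4.56298842e-01 -8.89826586e-01 -1.14696194e-04]
 [-8.89826508e-01  4.56298737e-01  4.98477749e-04]
 [ 3.91223025e-04 -3.29514533e-04  9.99999869e-01]].
```

```bash
sed -i 's/\[\[n,c,0\],\[-c,n,0\]/[[-n,c,0],[c,n,0]/' go.py; python3 go.py .5892 .1430 .20 5.1
```

```text
shift in present tool axes [-492.5 -196.2   31.2] in goal axes [-399.3  348.7   31.1] turn(tool) [-3.000e-02  1.000e-02  6.285e+01]
```

{"op": "apply_moves", "data": {"series": [[-41,-16,0,0,0,0,0],[-41,-16,0,0,0,0,0],[-41,-16,0,0,0,0,0],[-41,-16,0,0,0,0,0],[-41,-16,0,0,0,0,0],[-41,-16,0,0,0,0,0],[-41,-16,0,0,0,0,0],[-41,-16,0,0,0,0,0],[-41,-16,0,0,0,0,0],[-41,-16,0,0,0,0,0],[-41,-16,0,0,0,0,0],[-41,-16,0,0,0,0,0]], "grip_force": 40}}

```text
time_s: 1.8
position: [0.5913, 0.146, 0.2313]
tool_rot: [[-0.927, 0.375, -0.0], [0.375, 0.927, 0.0], [0.0, 0.0, -1.0]]
ft_force: [0.4, 1.3, 0.1]
grip_width: 0.0003
gripper_force: 0.0
```

{"op": "apply_moves", "data": {"series": [[0,0,0,0,0,9,0],[0,0,0,0,0,9,0],[0,0,0,0,0,9,0],[0,0,0,0,0,9,0],[0,0,0,0,0,9,0],[0,0,0,0,0,9,0],[0,0,0,0,0,9,0],[0,0,0,0,0,0,0],[0,0,0,0,0,0,0]]}}

```text
time_s: 2.92
position: [0.5904, 0.1471, 0.2313]
tool_rot: [[-0.089, 0.996, -0.0], [0.996, 0.089, -0.0], [-0.0, -0.0, -1.0]]
ft_force: [-0.2, -0.3, 0.6]
grip_width: -0.0001
gripper_force: 0.0
```

```bash
python3 go.py .5892 .1430 .104 5.1; python3 -c "
from rig import *;s=telemetry.observe();print(s['time_s'],s['position'],s['grip_width'],s['ft_force'],s['q'])"
```

```text
shift in present tool axes [ -4.   -1.5 127.3] in goal axes [ -4.   -1.5 127.3] turn(tool) [-0.01  0.    0.03]
2.925 [0.59038404 0.14711354 0.23126879] -8.325364127313112e-05 [-0.18758453 -0.25757013  0.56187288] [ 2.85847991e+00  2.77944383e+01  6.44177031e+01 -2.55618843e-03
  8.77938822e+01 -2.26678149e+00]
```

{"op": "apply_moves", "data": {"series": [[-4,-1.5,30,0,0,0,0],[0,0,30,0,0,0,0],[0,0,22,0,0,0,0],[0,0,15,0,0,0,0],[0,0,10,0,0,0,0],[0,0,0,0,0,0,0]]}}

```text
time_s: 3.68
position: [0.5892, 0.143, 0.1241]
tool_rot: [[-0.087, 0.996, -0.0], [0.996, 0.087, -0.0], [0.0, -0.0, -1.0]]
ft_force: [0.5, -0.3, 0.9]
grip_width: 0.0001
gripper_force: 0.0
```

```bash
python3 - <<'E'
from h import *
d=get_image("side");cv2.imwrite("pics/s1.png",cv2.resize(d["frame"][140:300,230:430],None,fx=3,fy=3,interpolation=2)[...,::-1])
E
```

```text
(no output)
```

View pics/s1.png

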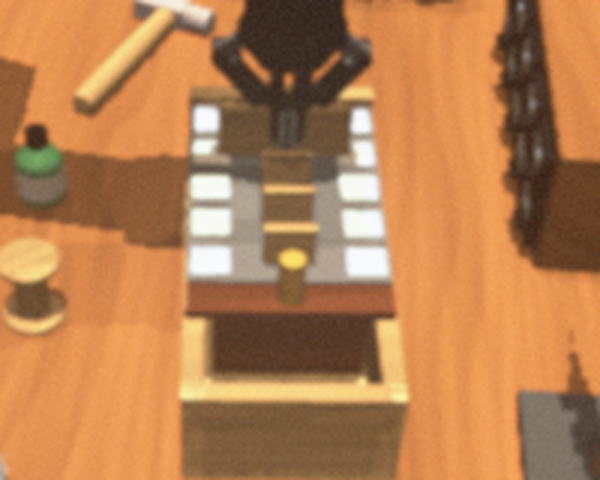

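The closed fingers stand between the long index fin and the next fin (crop ≈290,125), and there is no contact force. I'll lower them to the fin root and push towards -y.

{"op": "apply_moves", "data": {"series": [[0,0,10,0,0,0,0],[0,0,10,0,0,0,0],[-4,0,0,0,0,0,0],[-4,0,0,0,0,0,0],[-4,0,0,0,0,0,0],[-4,0,0,0,0,0,0],[-4,0,0,0,0,0,0],[-4,0,0,0,0,0,0]]}}

```text
time_s: 4.72
position: [0.5914, 0.119, 0.1045]
tool_rot: [[-0.086, 0.996, 0.0], [0.996, 0.086, 0.0], [0.0, 0.0, -1.0]]
ft_force: [0.2, 3.5, 1.4]
grip_width: 0.0001
gripper_force: 1.6
```

{"op": "apply_moves", "data": {"series": [[-4,0,0,0,0,0,0],[-4,0,0,0,0,0,0],[-4,0,0,0,0,0,0],[-4,0,0,0,0,0,0],[-4,0,0,0,0,0,0],[-4,0,0,0,0,0,0],[-4,0,0,0,0,0,0],[-2,0,0,0,0,0,0]]}}

```text
time_s: 5.72
position: [0.5939, 0.0889, 0.1043]
tool_rot: [[-0.086, 0.996, -0.0], [0.996, 0.086, -0.0], [-0.0, -0.0, -1.0]]
ft_force: [0.6, 4.1, 2.4]
grip_width: 0.0003
gripper_force: 1.7
```

```bash
cat > post.py <<'E'
from meas import *
d=get_image("top")
b=(306,205,352,268);h=crop(d,b);m=cv2.inRange(h,(22,120,180),(35,255,255))
k=[cv2.minAreaRect(c) for c in cv2.findContours(m,0,1)[0] if cv2.contourArea(c)>100]
show("post",d,[r for r in rects(d,m,100,.1385,b) if r[2].max()<12],.1385)
s=get_image("side")
b=(295,215,350,270);h=crop(s,b);m=cv2.inRange(h,(22,120,180),(35,255,255))
show("spost",s,[r for r in rects(s,m,60,.1385,b) if r[2].max()<15],.1385)
for n,q in(("top",d),("side",s)):
    cv2.imwrite(f"pics/_{n}.png",q["frame"][...,::-1])
E
python3 post.py
```

```text
post [330.5 227.6] W [ 0.6064 -0.0498] L [16.4 16.1] long-axis deg -86.65
spost [327.8 239.6] W [ 0.6066 -0.0525] L [17.1 16.4] long-axis deg 76.84
```

{"op": "apply_moves", "data": {"series": [[-3,0,0,0,0,0,0],[-3,0,0,0,0,0,0],[-3,0,0,0,0,0,0],[0,0,0,0,0,0,0]]}}

```text
time_s: 6.32
position: [0.5946, 0.0797, 0.1042]
tool_rot: [[-0.086, 0.996, -0.0], [0.996, 0.086, -0.001], [-0.001, -0.0, -1.0]]
ft_force: [0.6, -0.2, -0.2]
grip_width: -0.0
gripper_force: 0.1
```

{"op": "apply_moves", "data": {"series": [[6,0,0,0,0,0,0],[6,0,0,0,0,0,0],[0,0,-30,0,0,0,0],[0,0,-40,0,0,0,0],[0,0,-50,0,0,0,0],[-30,0,-10,0,0,0,0],[-50,0,0,0,0,0,0.3],[-50,0,0,0,0,0,0.3],[-50,0,0,0,0,0,0.3],[-50,0,0,0,0,0,0.3]]}}

```text
time_s: 7.58
position: [0.6135, -0.1381, 0.2344]
tool_rot: [[-0.087, 0.996, 0.0], [0.996, 0.087, -0.0], [-0.0, 0.0, -1.0]]
ft_force: [-0.5, 0.1, 0.9]
grip_width: 0.0255
gripper_force: 0.0
```

```bash
python3 post.py; python3 go.py .579 -.2565 .2 -78.2
```

```text
shift in present tool axes [-112.1  -43.7   33.8] in goal axes [-57.3 105.9  33.6] turn(tool) [1.000e-02 8.000e-02 8.288e+01]
```

View pics/_side.png

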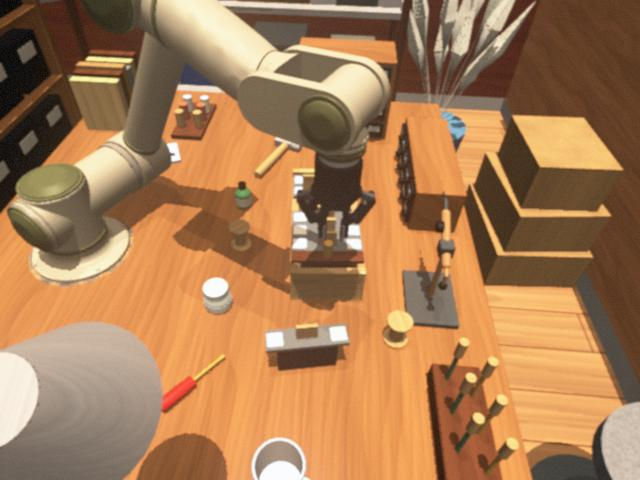

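The viewed image is the earlier frame, taken before the arm retracted (fingers at 325,205 in the open gap, loose cassette untouched at 306,340). Next I move over the loose cassette.

{"op": "apply_moves", "data": {"series": [[-28,-11,0,0,0,0,0.5],[-28,-11,0,0,0,0,0.5],[-28,-11,0,0,0,0,0.5],[-28,-11,0,0,0,0,0.5],[0,0,0,0,0,9,0.5],[0,0,0,0,0,9,0.5],[0,0,0,0,0,9,0.5],[0,0,0,0,0,9,0.5],[0,0,0,0,0,9,0.5],[0,0,0,0,0,9,0.5],[0,0,0,0,0,9,0.5],[0,0,0,0,0,9,0.5]]}}

```text
time_s: 9.18
position: [0.5796, -0.2512, 0.2343]
tool_rot: [[0.923, 0.386, -0.0], [0.386, -0.923, 0.0], [-0.0, -0.0, -1.0]]
ft_force: [-0.6, 0.6, 0.3]
grip_width: 0.0425
gripper_force: 0.0
```

{"op": "apply_moves", "data": {"series": [[0,0,0,0,0,9,0.5],[0,0,0,0,0,2,0.5],[0,0,0,0,0,0,0.5]]}}

```text
time_s: 9.55
position: [0.5795, -0.2518, 0.2343]
tool_rot: [[0.978, 0.21, -0.0], [0.21, -0.978, 0.0], [-0.0, -0.0, -1.0]]
ft_force: [0.2, -1.4, -0.0]
grip_width: 0.0425
gripper_force: 0.0
```

```bash
python3 post.py; python3 go.py .579 -.2565 .086 -78.2
```

```text
post [333.9 227.5] W [ 0.6073 -0.0586] L [17.  16.8] long-axis deg -86.65
spost [328.3 242.7] W [ 0.6081 -0.0616] L [18.  14.8] long-axis deg 74.14
shift in present tool axes [ -1.3   4.3 148.4] in goal axes [ -1.3   4.3 148.4] turn(tool) [ 0.   -0.    0.28]
```

{"op": "apply_moves", "data": {"series": [[-1.3,4.3,30,0,0,0.3,0.5],[0,0,35,0,0,0,0.5],[0,0,35,0,0,0,0.5],[0,0,25,0,0,0,0.5],[0,0,15,0,0,0,0.5],[0,0,8,0,0,0,0.5],[0,0,0,0,0,0,0],[0,0,0,0,0,0,0],[0,0,0,0,0,0,0],[0,0,0,0,0,0,0],[0,0,0,0,0,0,0]], "grip_force": 50}}

```text
time_s: 11.02
position: [0.5794, -0.2572, 0.0873]
tool_rot: [[0.979, 0.202, 0.002], [0.202, -0.979, -0.001], [0.001, 0.002, -1.0]]
ft_force: [0.5, -0.5, 6.0]
grip_width: 0.007
gripper_force: 50.0
```

{"op": "apply_moves", "data": {"series": [[0,0,-5,0,0,0,0],[0,0,-15,0,0,0,0],[0,0,-30,0,0,0,0],[0,0,-40,0,0,0,0],[0,0,-40,0,0,0,0],[0,0,-40,0,0,0,0],[0,0,-10,0,0,0,0],[0,0,0,0,0,0,0]]}}

```text
time_s: 12.02
position: [0.5788, -0.2566, 0.2658]
tool_rot: [[0.979, 0.202, -0.001], [0.202, -0.979, 0.0], [-0.0, -0.001, -1.0]]
ft_force: [-1.0, -0.1, -3.5]
grip_width: 0.0077
gripper_force: 48.9
```

```bash
cat > m2.py <<'E'
from meas import *
d=get_image("top");s=get_image("side")
b=(224,205,322,268);h=crop(d,b);m=cv2.inRange(h,(10,75,120),(32,255,255))
for z in(.134,.146):
    m2=cv2.morphologyEx(m,cv2.MORPH_OPEN,np.ones((3,3)));show("fin",d,[r for r in rects(d,m2,60,z,b) if r[2].min()<5 and r[0][1]<245],z)
# gap between lids: dark pixels along the row on lines through rack
for n,q in(("top",d),("side",s)): cv2.imwrite(f"pics/{n}2.png",q["frame"][...,::-1])
t=cv2.resize(d["frame"][195:290,205:425],None,fx=3.6,fy=3.6,interpolation=2); u=cv2.resize(s["frame"][160:360,230:430],None,fx=1.2,fy=1.2)
c=np.zeros((t.shape[0]+u.shape[0],max(t.shape[1],u.shape[1]),3),np.uint8);c[:t.shape[0],:t.shape[1]]=t;c[t.shape[0]:,:u.shape[1]]=u
cv2.imwrite("pics/comb2.png",c[...,::-1])
E
python3 m2.py
```

```text
fin [231.6 231. ] W [0.5833 0.2088] L [10.5 41. ] long-axis deg 5.37
fin [247.6 229.9] W [0.5891 0.1671] L [ 10.6 109. ] long-axis deg 5.04
fin [286.4 229.3] W [0.5964 0.0656] L [11.2 41.2] long-axis deg 6.8
fin [302.9 228.9] W [0.5999 0.0224] L [10.5 40.4] long-axis deg 3.89
fin [319.5 228.4] W [ 0.6038 -0.0211] L [ 9.9 41.7] long-axis deg 3.54
fin [231.6 231. ] W [0.5808 0.2066] L [10.5 40.7] long-axis deg 5.37
fin [247.6 229.9] W [0.5866 0.1653] L [ 10.5 108.1] long-axis deg 5.04
fin [286.4 229.3] W [0.5937 0.0646] L [11.1 40.9] long-axis deg 6.8
fin [302.9 228.9] W [0.5973 0.0218] L [10.4 40. ] long-axis deg 3.89
fin [319.5 228.4] W [ 0.6011 -0.0214] L [ 9.8 41.4] long-axis deg 3.54
```

View pics/comb2.png

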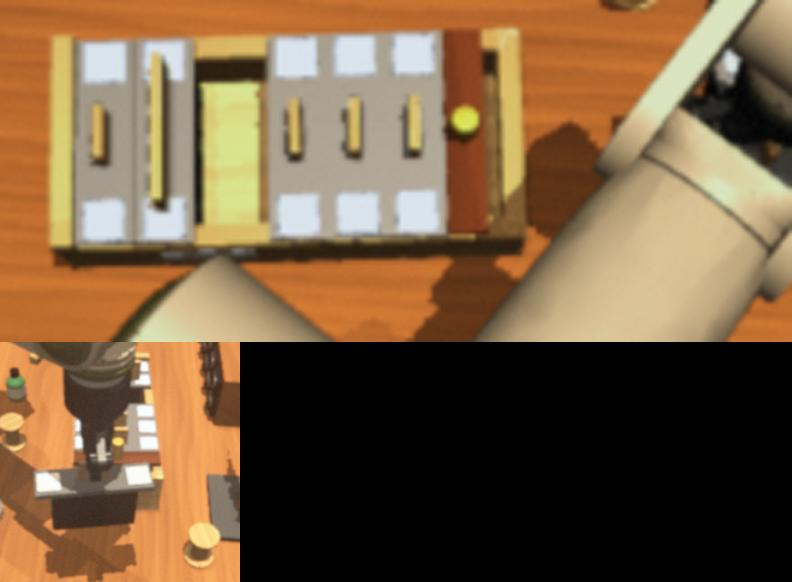

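The top view shows a clear slot in the rack at crop x≈195–268. The index fin is at world y≈0.165 and the next fin at ≈0.065, which leaves about 56 mm free. The side view shows the loose cassette hanging level in the gripper.

```bash
python3 go.py .5916 .115 .2658 -84.9
```

```text
shift in present tool axes [  87.9 -361.2   -0.8] in goal axes [  46.1 -368.9   -1.5] turn(tool) [-0.14  0.15  6.55]
```

{"op": "apply_moves", "data": {"series": [[4.4,-18,0,0,0,0,0],[8.8,-36.1,0,0,0,0,0],[8.8,-36.1,0,0,0,0,0],[8.8,-36.1,0,0,0,0,0],[8.8,-36.1,0,0,0,0,0],[8.8,-36.1,0,0,0,0,0],[8.8,-36.1,0,0,0,0,0],[8.8,-36.1,0,0,0,0,0],[8.8,-36.1,0,0,0,0,0],[8.8,-36.1,0,0,0,0,0],[4.4,-18,0,0,0,3,0],[0,0,0,0,0,3.5,0]]}}

```text
time_s: 13.62
position: [0.5913, 0.117, 0.2654]
tool_rot: [[0.996, 0.091, -0.002], [0.091, -0.996, 0.0], [-0.002, -0.001, -1.0]]
ft_force: [-0.8, 0.1, -3.3]
grip_width: 0.0072
gripper_force: 49.1
```

{"op": "apply_moves", "data": {"series": [[0,0,0,0,0,0,0],[0,0,0,0,0,0,0]]}}

```text
time_s: 13.88
position: [0.5919, 0.1147, 0.266]
tool_rot: [[0.996, 0.091, -0.001], [0.091, -0.996, 0.0], [-0.001, -0.0, -1.0]]
ft_force: [0.2, 1.5, -3.4]
grip_width: 0.0074
gripper_force: 49.1
```

```bash
python3 go.py .5916 .115 .11 -84.9;python3 - <<'E'
from meas import *
d=get_image("top");s=get_image("side")
t=cv2.resize(d["frame"][195:290,205:365],None,fx=2.5,fy=2.5,interpolation=2); u=cv2.resize(s["frame"][120:320,220:420],None,fx=2.5,fy=2.5)
c=np.zeros((u.shape[0],300+u.shape[1],3),np.uint8);c[:t.shape[0],:300]=t[:,:300];c[:,300:]=u
cv2.imwrite("pics/c3.png",c[...,::-1])
b=(250,130,400,300)
h=crop(s,b);m=cv2.inRange(h,(0,0,150),(180,60,255))
z=.082+telemetry.observe()["position"][2]-.0873
for r in rects(s,m,500,z,b): print(r[0].round(1),plane(s,r[0],z).round(4),plane(s,r[0],.098).round(4),r[2].round(1))
E
```

```text
shift in present tool axes [ -0.2  -0.3 156. ] in goal axes [ -0.3  -0.4 156. ] turn(tool) [-0.01  0.04  0.12]
[291.2 141.6] [[0.5115 0.1197 0.2609]] [[0.4819 0.3776 0.098 ]] [33.   7.5]
[298.  183.1] [[ 0.5408 -0.0263  0.2609]] [[0.5201 0.187  0.098 ]] [17.5  9.8]
[307.1 230.1] [[ 0.5698 -0.158   0.2609]] [[0.558 0.015 0.098]] [39. 31.]
[347.4 230.7] [[ 0.6399 -0.1523  0.2609]] [[0.6496 0.0226 0.098 ]] [28.8 38.7]
[350.  185.6] [[ 0.6422 -0.0236  0.2609]] [[0.6525 0.1906 0.098 ]] [ 8.8 12.5]
[355.  145.8] [[0.6506 0.1185 0.2609]] [[0.6635 0.376  0.098 ]] [18.1 10.6]
```

View pics/c3.png

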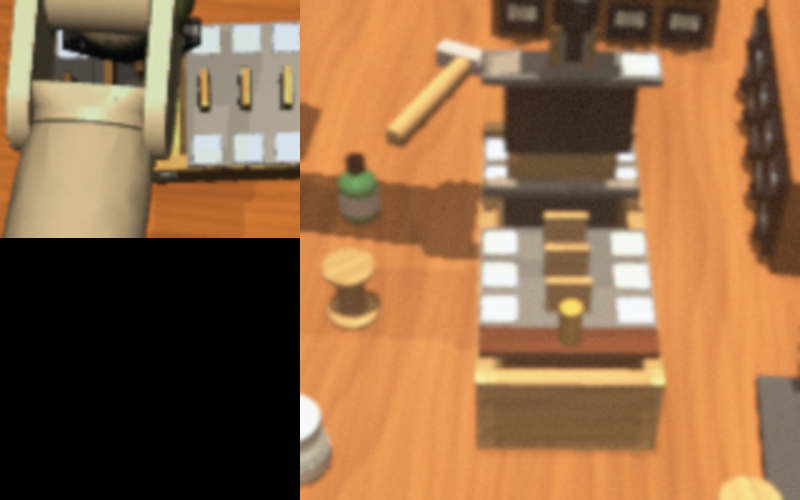

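The side view shows the loose cassette level and centred over the slot (lid from crop x 483 to 662, slot below at crop y≈205). Now I lower it.

{"op": "apply_moves", "data": {"series": [[0,0,20,0,0,0,0],[0,0,30,0,0,0,0],[0,0,20,0,0,0,0],[0,0,15,0,0,0,0],[0,0,10,0,0,0,0],[0,0,10,0,0,0,0],[0,0,10,0,0,0,0],[0,0,10,0,0,0,0]]}}

```text
time_s: 14.98
position: [0.5924, 0.1145, 0.1409]
tool_rot: [[0.996, 0.09, 0.0], [0.09, -0.996, 0.0], [0.0, 0.0, -1.0]]
ft_force: [-0.5, -0.6, -2.5]
grip_width: 0.0072
gripper_force: 49.1
```

{"op": "apply_moves", "data": {"series": [[0,0,10,0,0,0,0],[0,0,10,0,0,0,0],[0,0,6,0,0,0,0],[0,0,4,0,0,0,0],[0,0,0,0,0,0,0]]}}

```text
time_s: 15.6
position: [0.5923, 0.1144, 0.1112]
tool_rot: [[0.996, 0.09, -0.0], [0.09, -0.996, -0.0], [-0.0, 0.0, -1.0]]
ft_force: [0.4, 0.6, -3.1]
grip_width: 0.0073
gripper_force: 49.1
```

{"op": "apply_moves", "data": {"series": [[0,0,4,0,0,0,0],[0,0,2,0,0,0,0],[0,0,1,0,0,0,0],[0,0,0,0,0,0,0]]}}

```text
time_s: 16.1
position: [0.5923, 0.1144, 0.1043]
tool_rot: [[0.996, 0.09, 0.0], [0.09, -0.996, 0.0], [0.0, -0.0, -1.0]]
ft_force: [0.2, -1.2, -3.2]
grip_width: 0.0074
gripper_force: 49.1
```

{"op": "apply_moves", "data": {"series": [[0,0,1,0,0,0,0],[0,0,0,0,0,0,0]]}}

```text
time_s: 16.35
position: [0.5923, 0.1144, 0.1034]
tool_rot: [[0.996, 0.09, 0.0], [0.09, -0.996, -0.0], [0.0, 0.0, -1.0]]
ft_force: [0.3, 0.7, -2.6]
grip_width: 0.0071
gripper_force: 49.3
```

{"op": "apply_moves", "data": {"series": [[0,0,0.7,0,0,0,0],[0,0,0,0,0,0,0]]}}

```text
time_s: 16.6
position: [0.5926, 0.1145, 0.1033]
tool_rot: [[0.996, 0.09, 0.001], [0.09, -0.996, -0.0], [0.001, 0.0, -1.0]]
ft_force: [-1.6, -0.1, 4.7]
grip_width: 0.0075
gripper_force: 50.2
```

{"op": "apply_moves", "data": {"series": [[0,0,0,0,0,0,0.1],[0,0,0,0,0,0,0.2],[0,0,0,0,0,0,0.2],[0,0,0,0,0,0,0.2]]}}

```text
time_s: 17.1
position: [0.5923, 0.1144, 0.1026]
tool_rot: [[0.996, 0.09, -0.0], [0.09, -0.996, -0.0], [-0.0, 0.0, -1.0]]
ft_force: [-0.8, -0.3, -0.2]
grip_width: 0.017
gripper_force: 0.0
```

{"op": "apply_moves", "data": {"series": [[0,0,-5,0,0,0,0.2],[0,0,-15,0,0,0,0.2],[0,0,-25,0,0,0,0.2],[0,0,-30,0,0,0,0.2],[0,0,-20,0,0,0,0],[0,0,0,0,0,0,0]]}}

```text
time_s: 17.85
position: [0.5929, 0.1145, 0.1999]
tool_rot: [[0.996, 0.09, 0.004], [0.09, -0.996, -0.0], [0.004, 0.0, -1.0]]
ft_force: [-0.2, 0.5, -0.5]
grip_width: 0.0
gripper_force: 0.0
```

```bash
python3 go.py .6108 -.095 .2 -84.9;python3 go.py .6108 -.095 .2 5.1
```

```text
shift in present tool axes [ -1.  210.2   0. ] in goal axes [-8.000e-01  2.102e+02 -1.000e-01] turn(tool) [ 0.02 -0.25  0.06]
shift in present tool axes [ -1.  210.2   0. ] in goal axes [-2.102e+02 -8.000e-01 -1.000e-01] turn(tool) [  0.21  -0.17 -89.94]
```

{"op": "apply_moves", "data": {"series": [[0,20,0,0,0,0,0],[0,40,0,0,0,0,0],[0,40,0,0,0,0,0],[0,40,0,0,0,0,0],[0,40,0,0,0,0,0],[-1,30,0,0,0,0,0],[0,0,0,0,0,0,0]]}}

```text
time_s: 18.73
position: [0.6095, -0.0978, 0.1963]
tool_rot: [[0.996, 0.086, -0.002], [0.086, -0.996, 0.0], [-0.002, -0.0, -1.0]]
ft_force: [0.5, 1.5, -0.4]
grip_width: -0.0001
gripper_force: 0.0
```

```bash
python3 post.py;python3 go.py .6108 -.095 .105 -84.9; python3 - <<'E'
from meas import *
t=cv2.imread("pics/_top.png")[195:290,205:365];u=cv2.imread("pics/_side.png")[140:340,220:420]
c=np.zeros((500,800,3),np.uint8);c[:190,:320]=cv2.resize(t,None,fx=2,fy=2);c[:480,320:800]=cv2.resize(u,None,fx=2.4,fy=2.4);cv2.imwrite("pics/c4.png",c)
E
```

```text
shift in present tool axes [ 1.3 -0.1 91.8] in goal axes [ 1.2 -0.1 91.8] turn(tool) [-0.05  0.08  0.  ]
```

View pics/c4.png

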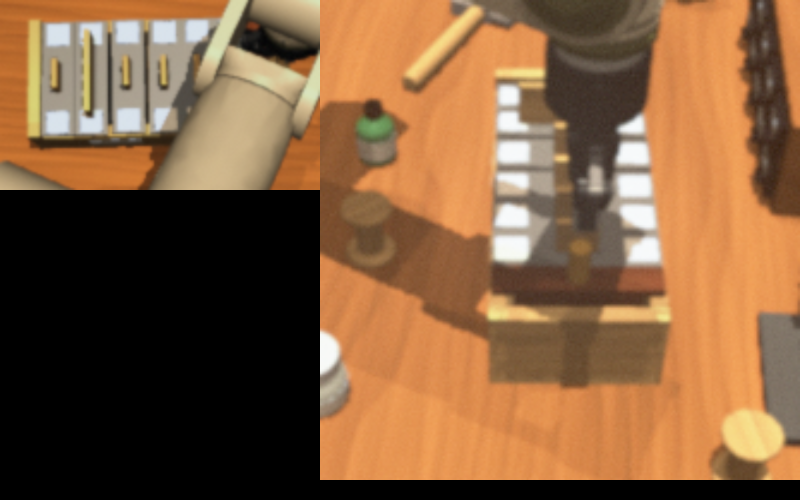

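The filed cassette hangs square between the index fin and the next cassette (top crop x≈125, with small gaps on either side). The fingers are high and behind the post; the post top is at crop 580,245. I'll lower behind the post and push it up.

{"op": "apply_moves", "data": {"series": [[1,0,30,0,0,0,0],[0,0,30,0,0,0,0],[0,0,16,0,0,0,0],[0,0,10,0,0,0,0],[0,0,5,0,0,0,0],[0,0,0,0,0,0,0]]}}

```text
time_s: 19.58
position: [0.6113, -0.0947, 0.107]
tool_rot: [[0.996, 0.09, 0.001], [0.09, -0.996, -0.0], [0.001, 0.0, -1.0]]
ft_force: [0.1, -0.4, -0.1]
grip_width: -0.0
gripper_force: 0.0
```

{"op": "apply_moves", "data": {"series": [[0,-3,0,0,0,0,0],[0,-3,0,0,0,0,0],[0,-3,0,0,0,0,0],[0,-3,0,0,0,0,0],[0,-3,0,0,0,0,0],[0,-2,0,0,0,0,0]]}}

```text
time_s: 20.32
position: [0.6097, -0.0779, 0.1068]
tool_rot: [[0.996, 0.09, 0.0], [0.09, -0.996, -0.001], [0.0, 0.001, -1.0]]
ft_force: [-0.4, -2.5, 1.5]
grip_width: 0.0004
gripper_force: 1.5
```

{"op": "apply_moves", "data": {"series": [[0,-2,0,0,0,0,0],[0,-1,0,0,0,0,0],[0,-1,0,0,0,0,0]]}}

```text
time_s: 20.7
position: [0.6093, -0.0739, 0.1067]
tool_rot: [[0.996, 0.09, 0.0], [0.09, -0.996, -0.0], [0.0, 0.0, -1.0]]
ft_force: [-0.5, -3.5, 1.5]
grip_width: 0.0
gripper_force: 1.8
```

{"op": "apply_moves", "data": {"series": [[0,-1,0,0,0,0,0],[0,-1,0,0,0,0,0]]}}

```text
time_s: 20.95
position: [0.6091, -0.0718, 0.1067]
tool_rot: [[0.996, 0.09, 0.0], [0.09, -0.996, -0.0], [0.0, 0.0, -1.0]]
ft_force: [-0.6, -4.0, 2.4]
grip_width: 0.0003
gripper_force: 1.8
```

{"op": "apply_moves", "data": {"series": [[0,-1,0,0,0,0,0],[0,-0.5,0,0,0,0,0]]}}

```text
time_s: 21.2
position: [0.609, -0.0707, 0.1067]
tool_rot: [[0.996, 0.09, 0.0], [0.09, -0.996, -0.001], [0.0, 0.001, -1.0]]
ft_force: [-0.9, -7.2, 1.7]
grip_width: 0.0003
gripper_force: 3.4
```

{"op": "apply_moves", "data": {"series": [[0,-0.5,0,0,0,0,0],[0,-0.5,0,0,0,0,0]]}}

```text
time_s: 21.45
position: [0.609, -0.0706, 0.1068]
tool_rot: [[0.996, 0.089, 0.001], [0.089, -0.996, -0.002], [0.0, 0.002, -1.0]]
ft_force: [0.3, -10.6, -0.1]
grip_width: 0.0
gripper_force: 5.5
```

{"op": "apply_moves", "data": {"series": [[0,-0.5,0,0,0,0,0],[0,0,0,0,0,0,0]]}}

```text
time_s: 21.7
position: [0.609, -0.0706, 0.1068]
tool_rot: [[0.996, 0.089, 0.001], [0.089, -0.996, -0.003], [0.0, 0.003, -1.0]]
ft_force: [0.2, -11.4, 2.1]
grip_width: -0.0002
gripper_force: 5.9
```

The row no longer moves at 11 N, so it is packed. I'll back off and check.

{"op": "apply_moves", "data": {"series": [[0,2,0,0,0,0,0],[0,5,0,0,0,0,0],[0,6,0,0,0,0,0],[0,0,-30,0,0,0,0],[0,0,-50,0,0,0,0],[0,0,-40,0,0,0,0],[0,40,0,0,0,0,0],[0,50,0,0,0,0,0],[0,50,0,0,0,0,0],[0,50,0,0,0,0,0],[0,40,0,0,0,0,0],[0,0,0,0,0,0,0]]}}

```text
time_s: 23.2
position: [0.63, -0.3136, 0.2252]
tool_rot: [[0.996, 0.087, -0.001], [0.087, -0.996, 0.001], [-0.001, -0.001, -1.0]]
ft_force: [-0.1, 0.6, 0.3]
grip_width: -0.0
gripper_force: 0.0
```

```bash
python3 post.py; python3 m2.py; python3 - <<'E'
from meas import *
t=cv2.imread("pics/_top.png")[195:290,205:365];u=cv2.imread("pics/_side.png")[150:300,260:400]
c=np.zeros((580,800,3),np.uint8);c[:285,:480]=cv2.resize(t,None,fx=3,fy=3);c[285:,:280]=cv2.resize(u,(280,295));cv2.imwrite("pics/c5.png",c)
E
```

```text
post [329.1 227.6] W [ 0.6062 -0.0462] L [17.  16.1] long-axis deg -86.65
fin [231.2 231.1] W [0.5829 0.2098] L [ 9.9 41.7] long-axis deg 5.37
fin [247.3 229.9] W [0.5891 0.1679] L [ 10.3 109. ] long-axis deg 5.54
fin [264.7 229.6] W [0.592  0.1225] L [40.4 11.1] long-axis deg 3.38
fin [281.8 229.4] W [0.5953 0.0777] L [11.2 40.3] long-axis deg 4.33
fin [298.1 229.1] W [0.5985 0.0348] L [11.  40.6] long-axis deg 6.84
fin [314.8 228.4] W [ 0.603  -0.0086] L [10.8 40.5] long-axis deg 5.42
fin [231.2 231.1] W [0.5804 0.2075] L [ 9.8 41.3] long-axis deg 5.37
fin [247.3 229.9] W [0.5865 0.166 ] L [ 10.2 108.1] long-axis deg 5.54
fin [264.7 229.6] W [0.5895 0.121 ] L [40.1 11. ] long-axis deg 3.38
fin [281.8 229.4] W [0.5927 0.0766] L [11.1 40. ] long-axis deg 4.33
fin [298.1 229.1] W [0.5959 0.0341] L [10.9 40.3] long-axis deg 6.84
fin [314.8 228.4] W [ 0.6003 -0.009 ] L [10.7 40.2] long-axis deg 5.42
```

View pics/c5.png

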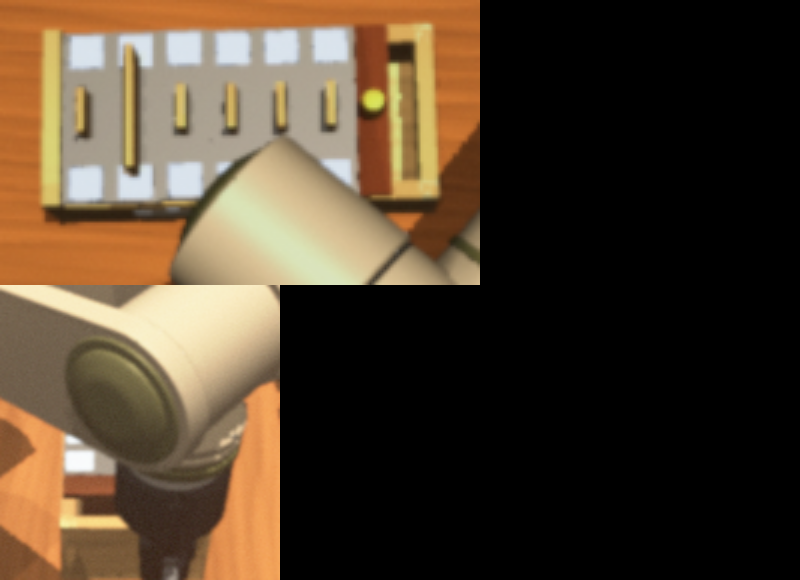

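The row is packed: six fins about 44 mm apart (crop x 82–330), no gaps, and the follower reads about 0.041. The other things on the bench were left alone, so I'm handing it in.

```bash
python3 -c "
from rig import env;print(env.close_job())"
```

```text
the job is handed in; nothing more can be done
None
```

The loose cassette now hangs next to the index cassette on its follower side, the row is packed tight with the follower reading about 0.041, and the job was handed in at about 23 s.

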